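# Rock a jammed tamper out of a paver sample mould

## Robot

A 6-joint arm with a two-finger parallel gripper is mounted at the origin on the work surface. World frame = base frame: x ahead of the robot, y to its left, z up, the work surface at z = 0. Lengths are in m, angles in rad, forces in N, time in s.
With the tool pointing down it reaches from about 0.35 to 0.975 m from the base axis. Payload 7.1 kg.
Tool frame: the origin (TCP) lies at the very end of the fingers, on their centre line; the grasp point (between the pads) lies 19 mm behind it (tcp_to_grasp is the distance from the TCP to the grasp point, in m); z points along the fingers, y is the line along which they close (so a half turn about z gives the same grasp; the last joint's range is limited). The gripper opens to 88 mm and grips with 3 to 60 N. Pads are 20 mm wide; open, the fingers measure 115 mm over their backs; the gripper's body (75 mm by 178 mm) begins 61 mm behind the grasp point.
Start: joints at [1.086, 0.423, 1.63, -0, 1.089, -0.019], TCP at [0.281, 0.558, 0.223] pointing down, gripper open.
Joint ranges: [-3, 3], [-0.9, 2.11], [0.09, 2.58], [-1.31, 4.45], [0.11, 2.69], [-2.54, 2.54]. Speed limits (rad/s): [2.39, 2.39, 3.01, 3.14, 3.14, 3.14].

## Interface

Orientations are given as a unit quaternion [w, x, y, z].
In Python, from rig import * gives the robot as it stands.
- The arm moves only by the tool arm_command, never from a script. Its argument "deltas" is a list of rows, each a list of 6 numbers: the shift along the tool's x, y, z in units of 50 mm (1.0 is 50 mm), then the turn, a rotation vector about the tool's x, y, z in units of 6 degrees (1.0 is 6 degrees). In form: [[dx, dy, dz, ax, ay, az], ...]. A call has 1 to 5 rows; each row shifts and turns the commanded pose from where the row before left it, along the tool's axes as they then stand; what a row does not reach is not made up. A row lasts 1/8 s, in which the tool goes at most 62.5 mm and 10.7 degrees, less where a joint would pass 70% of its speed; a pose out of reach is approached as far as the arm can. A call is refused whole if a number of a shift passes 1 or a number of a turn 1, either way. A call with a gripper value outside its range is refused whole. "claw" is the finger opening in mm, from 0 to 87.8, set as the call begins (left out, the last holds). The fingers move at their own pace and stop on an object; the grip force is fixed at half the most. Time passes only in rows, so rows that do not move let the fingers close. It gives the time, the measured TCP pose, the force, the opening and the grip force at its end, in the units of the state.
- observe(): the state, without advancing time (a new reading comes with each control period).
- read_camera(name): name is "side" or "top" or "wrist"; returns the picture (384x512x3 uint8, red, green, blue); there is no depth.
- camera_model(name): a dict with "intrinsics" (3x3 intrinsics, pixels), "eye" and "attitude" of the camera in the world; the wrist camera has in their place "hand_eye" (4x4, takes a point from camera to tool coordinates, whose origin is the TCP and whose axes are the flange's). Camera axes: x right, y down, z forward; pixel columns grow to the right and rows downward; lengths in m; the calibration is good to about 2 mm. A picture is of the moment at which its call begins: read the wrist's pose just before it. camera_model takes no time and is no camera call.
- close_job(): hands the job in; it is judged then, once.
The state is a dict: "clock": time; "joint_positions": joint angles; "dq": joint speeds; "joint_torque": joint torques, N m; "tool_pos": TCP position; "tcp_rot": TCP orientation; "wrist_force": force on the tool from outside, world axes, zero at the start; "torque": the same for the moment, N m; "finger_gap": finger opening in m; "grasp_force": force on a finger pad.
Only numpy, scipy, OpenCV 4.12 (cv2) and the standard library are available. Lean on these libraries where they do the work, as an engineer would, in place of code of your own. Each camera call takes 0.05 s, during which the arm holds its last target. There are 200 camera calls.

## Task

The hand tamper has jammed in the aluminium sample mould. Take it by its orange grip bar and rock it side to side, leaning it first towards one short end of the mould and then the other, several times over while easing it up a little with each swing, until it walks out of the cell; a straight pull only picks up the mould, and the mould must stay standing where it is on its board. Finish while still holding the tamper upright and still over the cell, just clear of the mould by a centimetre or two so that grit drops back in, and leave the two stones and the brush alone.

Things in the scene. Friction and masses are not known exactly. Their poses are not given: they have to be found in the camera images.
- mould: Loose cast-aluminium sample mould, 1.6 to 1.8 kg, on the wooden board (board top 18 mm above the work surface): block 150 (its x) by 104 (y) by 60 mm high, z up, origin at the centre of its underside. Foot flanges 8 mm thick stand out 40 mm from its short ends. One open cell in the middle, with a domed pressed stone in the bottom, its crown 33 mm above the mould's underside.
- mould_mouth (a point): Centre of the cell's mouth, level with the mould's top; axes as the mould's. The cell is 87 mm long (x) by 56 mm wide (y). Lengthways the tamper's foot has 4.5 mm of play at each end, so when seated it can lean about 0.15 rad either way in the mould's x-z plane, about the middle of its underside.
- liner (a point): Centre of the cell 44 mm above the mould's underside, midway between two black sprung rubber liner strips in its long walls (44 mm long, 18 mm high). They squeeze the foot in y with 21 N each and hold it with 21 to 30 N against a straight pull. While the tamper turns about mould y they slip, and a rise of up to 1 mm per 0.1 rad turned takes 5 to 15 N, less than the mould weighs.
- tamper: Loose hand tamper, about 0.45 kg, 88 mm high, jammed in the cell with its axes along the mould's and its underside on the stone's crown, 27 mm below the mould's top. Foot: steel block with rounded corners, 78 (x) by 52 (y) by 27 mm high; a 17 mm round stem joins it to the grip bar. Origin: centre of the foot's underside, z up along the stem.
- tamper_grip (a point): Centre of the tamper's orange grip bar, 75 mm above the foot's underside on the stem's axis; the bar is 72 mm long (tamper y, across the mould), 18 mm thick (tamper x, pinch it across this) and 26 mm high. It stands 48 mm above the mould's top at the start.
- stone_a: Bystander: loose dark concrete cobble with a light top, rounded, 85 by 60 mm, 60 mm high, standing on the board; origin at the centre of its underside.
- stone_b: Bystander: loose greenish concrete cobble with a light top, rounded, 62 by 56 mm, 60 mm high, standing on the board; origin at the centre of its underside.
- brush: Bystander: bench brush with a wooden handle, 200 mm long along its x (handle to -x), about 20 mm thick, lying on the board; origin under its middle.

How it is judged:
On the way, in this order (a step that is already met when the one before it is completed fails the run):
1. the tamper, still in the cell, is leaned (over 0.035 rad) towards the +x end of the mould (angle between tamper's own z axis and vertical above 0.035 rad and x of tamper_grip in the frame of mould above 0.002 m and z of tamper in the frame of mould below 0.056 m), for 0.02 s.
2. then, still in the cell, it is leaned as far towards the -x end (rocking may start to either side) (angle between tamper's own z axis and vertical above 0.035 rad and x of tamper_grip in the frame of mould below -0.002 m and z of tamper in the frame of mould below 0.056 m), for 0.02 s.
At the end, for the whole second after the job is handed in: Fingers hold the tamper still and within 0.15 rad of upright, its underside 3 to 40 mm above the mould's top, within 25 mm of the cell's centre in x and y, touching no mould; the mould stands flat on the board, free of the arm; stones and brush within 20 mm of their starts (z of tamper in the frame of mould between 0.063 and 0.1 m and x of tamper in the frame of mould between -0.025 and 0.025 m and y of tamper in the frame of mould between -0.025 and 0.025 m and angle between tamper's own z axis and vertical below 0.15 rad and linear speed of tamper below 0.02 m/s and contact force between the fingers and tamper above 2 N and contact force between mould and tamper below 0.3 N and height (world z) of mould below 0.021 m and angle between mould's own z axis and vertical below 0.03 rad and contact force between the arm and mould below 0.3 N and distance of each of stone_a, stone_b, brush from where it was at the start of the episode below 0.02 m); the arm keeps its last pose, push and grip.
It fails at once if the mould is lifted more than 9 mm off the board or tipped by more than 0.1 rad (height (world z) of mould above 0.027 m or angle between mould's own z axis and vertical above 0.1 rad).
It fails at once if the mould is shoved more than 30 mm from where it stood (distance of mould from where it was at the start of the episode above 0.03 m).
It fails at once if the dark stone is moved more than 20 mm (distance of stone_a from where it was at the start of the episode above 0.02 m).
It fails at once if the greenish stone is moved more than 20 mm (distance of stone_b from where it was at the start of the episode above 0.02 m).
It fails at once if the brush is moved more than 20 mm (distance of brush from where it was at the start of the episode above 0.02 m).
It also fails if it takes over 58 s, if anything falls off the work surface, if the arm or the gripper's body presses on something with over 40 N, if the wrist force passes 120 N, or if a joint passes its speed limit or range.

## Working session

There is one attempt and no reset: what is moved stays moved. The work goes in short steps, Python scripts to look and compute and a tool call to move; the robot and the scene stay as the last step left them, time stands still between calls to the robot, and variables do not carry over. Pictures are saved under pics/ and viewed, at most 10 in all, crops included, and the job is handed in when it is done.

Besides the shell and the picture viewer there is one more tool, called by a JSON object that holds its "method" and its "body". arm_command: Moves the arm, as the interface text tells. Its arguments: {"type":"object","properties":{"deltas":{"type":"array"},"claw":{"type":"number"}},"required":["deltas"]}

```bash
mkdir -p pics; python3 - <<'E'
from rig import *
import cv2
s=observe();print({k:s[k] for k in("clock","tool_pos","tcp_rot","wrist_force","finger_gap")})
for n in("top","side","wrist"):
    im=read_camera(n);cv2.imwrite(f"pics/{n}0.png",im[:,:,::-1])
    print(n,camera_model(n))
E
```

```text
{'clock': 0.0, 'tool_pos': array([0.28044726, 0.55791215, 0.22190483]), 'tcp_rot': array([-1.81313911e-04,  2.30814615e-01,  9.72997447e-01, -7.40234953e-04]), 'wrist_force': array([ 0.43132893, -0.31392364, -0.09876022]), 'finger_gap': 0.08805984742725899}
top {'intrinsics': array([[371.97929319,   0.        , 257.19362975],
       [  0.        , 371.97929319, 193.42451887],
       [  0.        ,   0.        ,   1.        ]]), 'eye': array([0.489798  , 0.04807843, 0.7934765 ]), 'attitude': array([-0.075636  ,  0.70719909, -0.69912638,  0.07328675])}
side {'intrinsics': array([[424.41705609,   0.        , 253.54769767],
       [  0.        , 424.41705609, 184.88207712],
       [  0.        ,   0.        ,   1.        ]]), 'eye': array([ 0.58856802, -0.86596447,  0.61306506]), 'attitude': array([-0.50829471,  0.86028692, -0.0383423 ,  0.00853032])}
wrist {'intrinsics': array([[341.31880308,   0.        , 254.41652612],
       [  0.        , 341.31880308, 189.56250556],
       [  0.        ,   0.        ,   1.        ]]), 'hand_eye': array([[-1.23819730e-03, -9.54033048e-01, -2.99698867e-01,
         8.20511421e-02],
       [ 9.99998707e-01, -1.48883529e-03,  6.07951459e-04,
        -1.34710894e-03],
       [-1.02620803e-03, -2.99697727e-01,  9.54033657e-01,
        -1.63472519e-01],
       [ 0.00000000e+00,  0.00000000e+00,  0.00000000e+00,
         1.00000000e+00]])}
```

View pics/top0.png

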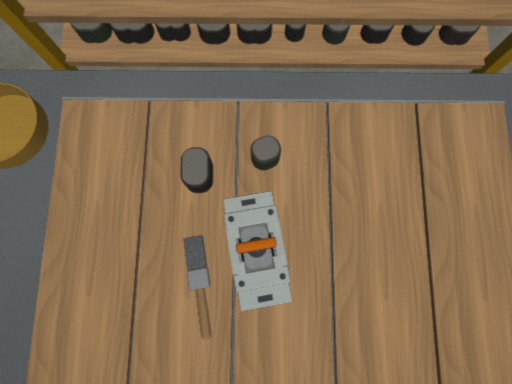

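View pics/side0.png

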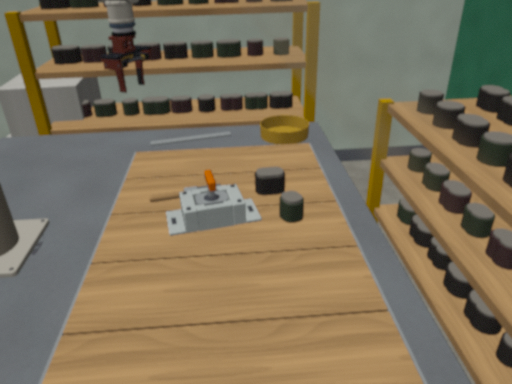

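The top view shows the mould with corners near (224,199), (271,193), (290,302) and (239,308). The orange bar's ends are near (237,247) and (276,243), with stones at (196,169) and (265,152) and the brush at (198,285).

```bash
cat > h.py <<'E'
from rig import *
import numpy as np, cv2
from scipy.spatial.transform import Rotation as R
q=lambda a:R.from_quat(np.roll(a,-1))
def cam(n,s=None):
    m=camera_model(n)
    if n!="wrist": return m["intrinsics"],q(m["attitude"]).as_matrix(),np.array(m["eye"])
    T=np.array(m["hand_eye"]);W=q(s["tcp_rot"]).as_matrix()
    return m["intrinsics"],W@T[:3,:3],W@T[:3,3]+s["tool_pos"]
def ray(c,uv,z):
    K,A,e=c; d=A@np.linalg.solve(K,[*uv,1]); return e+d*(z-e[2])/d[2]
def togo(s,p):  # target TCP in tool axes, units
    return q(s["tcp_rot"]).inv().apply(np.array(p)-s["tool_pos"])/.05
E
python3 - <<'E'
from h import *
c=cam("top");print(c[1])
b=[ray(c,p,.139) for p in((237,247.5),(276.5,243))]
print(b,"bar c",(b[0]+b[1])/2, "yaw of bar",np.degrees(np.arctan2(*(b[1]-b[0])[[1,0]])))
f=[ray(c,p,.026) for p in((224,199),(271,193),(290,302),(239,308))]
print("flange",f,"c",sum(f)/4)
for a,d in((0,3),(1,2)): print(np.degrees(np.arctan2(*(f[a]-f[d])[[1,0]])))
s=observe();W=q(s["tcp_rot"]).as_matrix();print(W)
E
```

```text
[[ 0.01170272 -0.97775684  0.2094149 ]
 [-0.99992931 -0.011003    0.00450603]
 [-0.00210161 -0.20945283 -0.97781649]]
[array([0.53306023, 0.08520508, 0.139     ]), array([0.54166464, 0.01628739, 0.139     ])] bar c [0.53736244 0.05074624 0.139     ] yaw of bar -82.88341391755773
flange [array([0.64138521, 0.12129933, 0.026     ]), array([0.65540927, 0.02249098, 0.026     ]), array([ 0.43444485, -0.01609847,  0.026     ]), array([0.4218139 , 0.08491497, 0.026     ])] c [0.53826331 0.0531517  0.026     ]
9.408777665895188
9.90628838057344
[[-8.93480050e-01  4.49102586e-01 -5.16808470e-04]
 [ 4.49102884e-01  8.93479477e-01 -1.01186267e-03]
 [ 7.32761821e-06 -1.13617929e-03 -9.99999355e-01]]
```

{"method": "arm_command", "body": {"deltas": [[-0.9, 0, 0, 0, 0, 0.7], [-0.9, 0, 0, 0, 0, 0.7], [-0.9, 0, 0, 0, 0, 0.7], [-0.9, 0, 0, 0, 0, 0.7], [-0.9, 0, 0, 0, 0, 0.7]], "claw": 60}}

```text
clock: 0.78
tool_pos: [0.4648, 0.4287, 0.2224]
tcp_rot: [-0.0, 0.405, 0.914, -0.0]
wrist_force: [0.6, -0.6, -0.6]
finger_gap: 0.0597
grasp_force: 0.0
```

{"method": "arm_command", "body": {"deltas": [[-0.9, 0, 0, 0, 0, 0.7], [-0.9, 0, 0, 0, 0, 0.7], [-0.9, 0, 0, 0, 0, 0.7], [-0.9, 0, 0, 0, 0, 0.7], [-0.9, 0, 0, 0, 0, 0.7]]}}

```text
clock: 1.4
tool_pos: [0.5892, 0.2427, 0.2224]
tcp_rot: [-0.0, 0.565, 0.825, -0.0]
wrist_force: [-0.1, 0.1, -0.4]
finger_gap: 0.0603
grasp_force: 0.0
```

{"method": "arm_command", "body": {"deltas": [[-0.9, 0, 0, 0, 0, 0.7], [-0.9, 0, 0, 0, 0, 0.7], [-0.9, 0, 0, 0, 0, 0.7], [0, 0, 0, 0, 0, 0], [0, 0, 0, 0, 0, 0]]}}

```text
clock: 2.02
tool_pos: [0.628, 0.1156, 0.2225]
tcp_rot: [-0.0, 0.651, 0.759, -0.0]
wrist_force: [-0.4, -0.4, 0.1]
finger_gap: 0.0598
grasp_force: 0.0
```

```bash
python3 - <<'E'
from h import *
s=observe();im=read_camera("wrist");cv2.imwrite("pics/w1.png",cv2.resize(im,(800,600),interpolation=cv2.INTER_CUBIC)[:,:,::-1])
print(s["clock"],s["tool_pos"],q(s["tcp_rot"]).as_matrix()[:,1],togo(s,[.5378,.0515,.2]))
E
```

```text
2.025 [0.62804663 0.11559262 0.22245616] [ 9.88428968e-01  1.51683553e-01 -5.24106224e-04] [-0.99342516 -1.9782482   0.44975472]
```

View pics/w1.png

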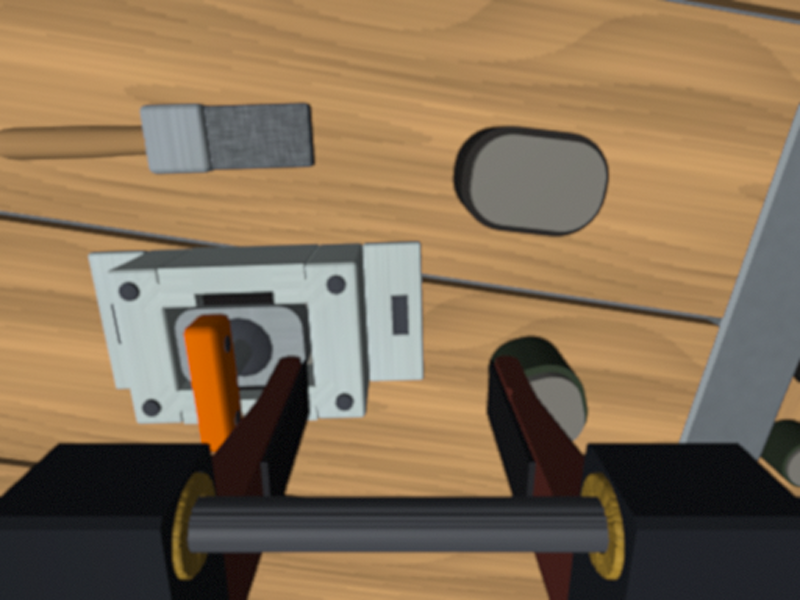

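The wrist view shows the mould at (90–420, 245–425) and the orange bar at about (212,380). The tool has to shift along -x and -y to come over it.

{"method": "arm_command", "body": {"deltas": [[-0.3, -0.6, 0, 0, 0, 0], [-0.3, -0.7, 0, 0, 0, 0], [-0.4, -0.7, 0, 0, 0, 0], [0, 0, 0, 0, 0, 0], [0, 0, 0, 0, 0, 0]]}}

```text
clock: 2.7
tool_pos: [0.5378, 0.0518, 0.2231]
tcp_rot: [0.0, 0.651, 0.759, 0.001]
wrist_force: [-0.2, -0.1, 0.5]
finger_gap: 0.0601
grasp_force: 0.0
```

```bash
python3 - <<'E'
from h import *
s=observe();im=read_camera("wrist");cv2.imwrite("pics/w2.png",cv2.resize(im,(768,576),interpolation=cv2.INTER_CUBIC)[:,:,::-1])
np.save("s2.npy",np.r_[s["tool_pos"],s["tcp_rot"]])
print(s["clock"],s["tool_pos"])
E
```

```text
2.7 [0.53780035 0.05179412 0.22312923]
```

View pics/w2.png

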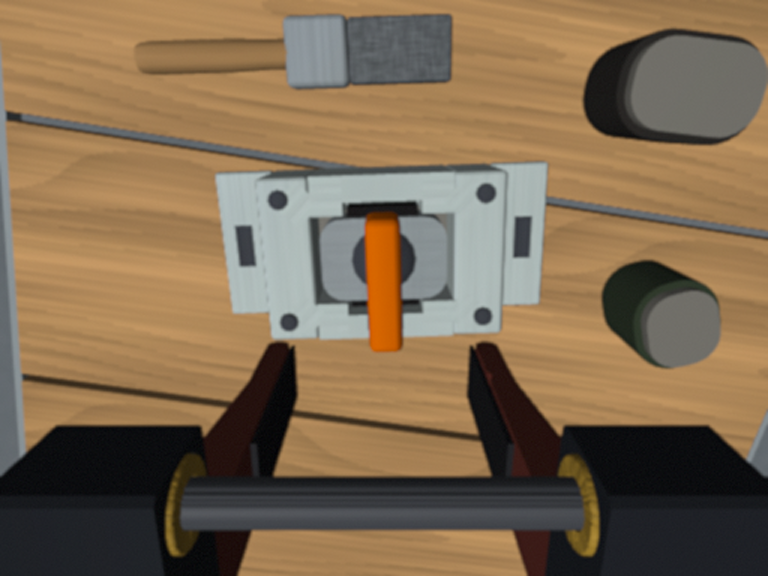

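The close view shows the mould's block, with corner screws at (278,199), (486,192), (483,316) and (289,322). The top of the orange bar runs from (382,214) to (386,350), and the fingers straddle it.

```bash
python3 - <<'E'
from h import *
a=np.load("s2.npy");s=dict(tool_pos=a[:3],tcp_rot=a[3:]);c=cam("wrist",s)
f=[ray(c,np.array(p)/1.5,.078) for p in((278,199),(486,192),(483,316),(289,322))]
print(f,sum(f)/4)
for u,v in((0,1),(3,2)): print(np.degrees(np.arctan2(*(f[v]-f[u])[[1,0]])))
for u,v in((0,3),(1,2)): print(90+np.degrees(np.arctan2(*(f[v]-f[u])[[1,0]])))
b=[ray(c,np.array(p)/1.5,.137) for p in((382,214),(386,350))];print(b,sum(b)/2, 90+np.degrees(np.arctan2(*(b[1]-b[0])[[1,0]])))
W=q(s["tcp_rot"]).as_matrix();print(np.degrees(np.arctan2(W[1,1],W[0,1])))
print(togo(s,[*(sum(f)/4)[:2],.107]),togo(s,[*(sum(b)/2)[:2],.107]))
E
```

```text
[array([0.47061621, 0.08026007, 0.078     ]), array([0.59315907, 0.10321608, 0.078     ]), array([0.60802371, 0.02531817, 0.078     ]), array([0.48490656, 0.00238609, 0.078     ])] [0.53917639 0.0527951  0.078     ]
10.610267569195797
10.55113015792581
10.398432905642721
10.803420254508694
[array([0.53196472, 0.09052025, 0.137     ]), array([0.54510164, 0.0189753 , 0.137     ])] [0.53853318 0.05474778 0.137     ] 10.404615394379505
8.786065264543865
[0.01521923 0.02692918 2.32262791] [0.05577931 0.02018129 2.32262457]
```

{"method": "arm_command", "body": {"deltas": [[0.03, 0.025, 0.6, 0, 0, -0.3], [0, 0, 0.7, 0, 0, 0], [0, 0, 0.7, 0, 0, 0], [0, 0, 0.32, 0, 0, 0], [0, 0, 0, 0, 0, 0]]}}

```text
clock: 3.38
tool_pos: [0.538, 0.0528, 0.1058]
tcp_rot: [-0.001, 0.639, 0.769, -0.001]
wrist_force: [0.4, 0.3, -0.1]
finger_gap: 0.0603
grasp_force: 0.0
```

{"method": "arm_command", "body": {"deltas": [[0, 0, 0, 0, 0, 0], [0, 0, 0, 0, 0, 0], [0, 0, 0, 0, 0, 0], [0, 0, 0, 0, 0, 0], [0, 0, 0, 0, 0, 0]], "claw": 5}}

```text
clock: 4.0
tool_pos: [0.5387, 0.0524, 0.107]
tcp_rot: [0.001, 0.639, 0.769, 0.001]
wrist_force: [0.6, 0.9, 2.5]
finger_gap: 0.0181
grasp_force: 30.0
```

{"method": "arm_command", "body": {"deltas": [[0, 0.06, -0.006, 0.5, 0, 0], [0, 0.06, -0.006, 0.5, 0, 0], [0, 0, 0, 0, 0, 0]]}}

```text
clock: 4.38
tool_pos: [0.5438, 0.0534, 0.107]
tcp_rot: [-0.034, 0.638, 0.768, -0.041]
wrist_force: [-1.0, -1.1, 5.0]
finger_gap: 0.0178
grasp_force: 30.0
```

{"method": "arm_command", "body": {"deltas": [[0, -0.06, -0.01, -0.5, 0, 0], [0, -0.06, -0.01, -0.5, 0, 0], [0, -0.06, -0.01, -0.5, 0, 0], [0, -0.06, -0.01, -0.5, 0, 0], [0, 0, 0, 0, 0, 0]]}}

```text
clock: 5.0
tool_pos: [0.5306, 0.0511, 0.1084]
tcp_rot: [0.033, 0.639, 0.768, 0.04]
wrist_force: [3.1, 0.4, -17.4]
finger_gap: 0.0177
grasp_force: 30.0
```

{"method": "arm_command", "body": {"deltas": [[0, 0.06, -0.008, 0.5, 0, 0], [0, 0.06, -0.008, 0.5, 0, 0], [0, 0.06, -0.008, 0.5, 0, 0], [0, 0.06, -0.008, 0.5, 0, 0], [0, 0, 0, 0, 0, 0]]}}

```text
clock: 5.62
tool_pos: [0.5417, 0.0532, 0.1098]
tcp_rot: [-0.036, 0.638, 0.768, -0.043]
wrist_force: [-4.4, -0.3, -9.9]
finger_gap: 0.018
grasp_force: 30.0
```

{"method": "arm_command", "body": {"deltas": [[0, -0.06, -0.008, -0.5, 0, 0], [0, -0.06, -0.008, -0.5, 0, 0], [0, -0.06, -0.008, -0.5, 0, 0], [0, -0.06, -0.008, -0.5, 0, 0], [0, 0, 0, 0, 0, 0]]}}

```text
clock: 6.25
tool_pos: [0.53, 0.051, 0.1121]
tcp_rot: [0.032, 0.639, 0.768, 0.039]
wrist_force: [-0.4, 0.1, -20.0]
finger_gap: 0.0179
grasp_force: 30.0
```

{"method": "arm_command", "body": {"deltas": [[0, 0.063, -0.006, 0.5, 0, 0], [0, 0.063, -0.006, 0.5, 0, 0], [0, 0.063, -0.006, 0.5, 0, 0], [0, 0.063, -0.006, 0.5, 0, 0], [0, 0, 0, 0, 0, 0]]}}

```text
clock: 6.88
tool_pos: [0.5432, 0.0535, 0.1138]
tcp_rot: [-0.035, 0.638, 0.768, -0.042]
wrist_force: [-3.5, -1.0, -11.2]
finger_gap: 0.018
grasp_force: 30.0
```

{"method": "arm_command", "body": {"deltas": [[0, -0.06, -0.006, -0.5, 0, 0], [0, -0.06, -0.006, -0.5, 0, 0], [0, -0.06, -0.006, -0.5, 0, 0], [0, -0.06, -0.006, -0.5, 0, 0], [0, 0, 0, 0, 0, 0]]}}

```text
clock: 7.5
tool_pos: [0.5318, 0.0513, 0.1159]
tcp_rot: [0.033, 0.639, 0.768, 0.04]
wrist_force: [-0.6, -0.5, -17.7]
finger_gap: 0.0183
grasp_force: 30.0
```

```bash
python3 - <<'E'
from h import *
im=read_camera("side")[140:250,140:320];cv2.imwrite("pics/sd3.png",cv2.resize(im,(720,440),interpolation=cv2.INTER_CUBIC)[:,:,::-1])
E
```

```text
(no output)
```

View pics/sd3.png

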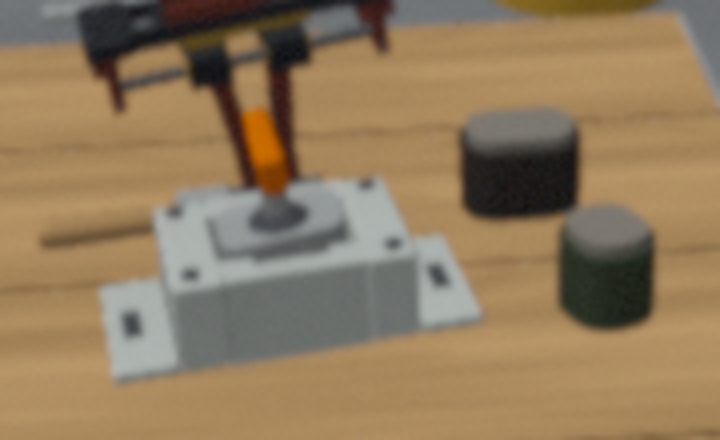

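The mould sits flat, with its flanges on the board at (110,375) and (470,315). The tamper foot's top, around (280,220), has risen out of the mould, so the rocking is working.

{"method": "arm_command", "body": {"deltas": [[0, 0.061, -0.007, 0.5, 0, 0], [0, 0.061, -0.007, 0.5, 0, 0], [0, 0.061, -0.007, 0.5, 0, 0], [0, 0.061, -0.007, 0.5, 0, 0], [0, 0, 0, 0, 0, 0]]}}

```text
clock: 8.18
tool_pos: [0.5447, 0.0536, 0.1175]
tcp_rot: [-0.034, 0.638, 0.768, -0.041]
wrist_force: [-3.2, 0.1, -10.7]
finger_gap: 0.0178
grasp_force: 30.0
```

{"method": "arm_command", "body": {"deltas": [[0, -0.06, -0.007, -0.5, 0, 0], [0, -0.06, -0.007, -0.5, 0, 0], [0, -0.06, -0.007, -0.5, 0, 0], [0, -0.06, -0.007, -0.5, 0, 0], [0, 0, 0, 0, 0, 0]]}}

```text
clock: 8.8
tool_pos: [0.5325, 0.0513, 0.1199]
tcp_rot: [0.034, 0.639, 0.768, 0.04]
wrist_force: [-0.2, 0.0, -17.1]
finger_gap: 0.0179
grasp_force: 30.0
```

{"method": "arm_command", "body": {"deltas": [[0, 0.061, -0.007, 0.5, 0, 0], [0, 0.061, -0.007, 0.5, 0, 0], [0, 0.061, -0.007, 0.5, 0, 0], [0, 0.061, -0.007, 0.5, 0, 0], [0, 0, 0, 0, 0, 0]]}}

```text
clock: 9.43
tool_pos: [0.5455, 0.0537, 0.1214]
tcp_rot: [-0.034, 0.638, 0.768, -0.041]
wrist_force: [-3.1, -1.4, -10.5]
finger_gap: 0.0177
grasp_force: 30.0
```

{"method": "arm_command", "body": {"deltas": [[0, -0.06, -0.007, -0.5, 0, 0], [0, -0.06, -0.007, -0.5, 0, 0], [0, -0.06, -0.007, -0.5, 0, 0], [0, -0.06, -0.007, -0.5, 0, 0], [0, 0, 0, 0, 0, 0]]}}

```text
clock: 10.05
tool_pos: [0.5329, 0.0513, 0.1235]
tcp_rot: [0.034, 0.639, 0.768, 0.041]
wrist_force: [0.7, 0.0, -15.3]
finger_gap: 0.0179
grasp_force: 30.0
```

Risen about 16 mm so far; the forces are steady.

{"method": "arm_command", "body": {"deltas": [[0, 0.06, -0.007, 0.5, 0, 0], [0, 0.06, -0.007, 0.5, 0, 0], [0, 0.06, -0.007, 0.5, 0, 0], [0, 0.06, -0.007, 0.5, 0, 0], [0, 0, 0, 0, 0, 0]]}}

```text
clock: 10.68
tool_pos: [0.5459, 0.0538, 0.125]
tcp_rot: [-0.033, 0.638, 0.768, -0.04]
wrist_force: [-1.8, 0.6, -7.9]
finger_gap: 0.0182
grasp_force: 30.0
```

{"method": "arm_command", "body": {"deltas": [[0, -0.06, -0.007, -0.5, 0, 0], [0, -0.06, -0.007, -0.5, 0, 0], [0, -0.06, -0.007, -0.5, 0, 0], [0, -0.06, -0.007, -0.5, 0, 0], [0, 0, 0, 0, 0, 0]]}}

```text
clock: 11.3
tool_pos: [0.5335, 0.0514, 0.1276]
tcp_rot: [0.034, 0.639, 0.768, 0.041]
wrist_force: [-1.1, 0.9, -8.0]
finger_gap: 0.0178
grasp_force: 30.0
```

{"method": "arm_command", "body": {"deltas": [[0, 0.06, -0.007, 0.5, 0, 0], [0, 0.06, -0.007, 0.5, 0, 0], [0, 0.06, -0.007, 0.5, 0, 0], [0, 0.06, -0.007, 0.5, 0, 0], [0, 0, 0, 0, 0, 0]]}}

```text
clock: 11.92
tool_pos: [0.5464, 0.0538, 0.1288]
tcp_rot: [-0.033, 0.638, 0.768, -0.04]
wrist_force: [-1.7, -0.4, -3.9]
finger_gap: 0.018
grasp_force: 30.0
```

{"method": "arm_command", "body": {"deltas": [[0, -0.06, -0.007, -0.5, 0, 0], [0, -0.06, -0.007, -0.5, 0, 0], [0, -0.06, -0.007, -0.5, 0, 0], [0, -0.06, -0.007, -0.5, 0, 0], [0, 0, 0, 0, 0, 0]]}}

```text
clock: 12.55
tool_pos: [0.5325, 0.0513, 0.1305]
tcp_rot: [0.034, 0.639, 0.768, 0.04]
wrist_force: [-1.0, 0.7, -5.7]
finger_gap: 0.0179
grasp_force: 30.0
```

The wrist now carries little more than the tamper's weight, so the liners have let go. I'll bring it upright and lift slowly.

{"method": "arm_command", "body": {"deltas": [[0, 0.06, -0.007, 0.5, 0, 0], [0, 0.06, -0.007, 0.5, 0, 0], [0, 0, -0.03, 0, 0, 0], [0, 0, -0.05, 0, 0, 0], [0, 0, -0.05, 0, 0, 0]]}}

```text
clock: 13.18
tool_pos: [0.5388, 0.0525, 0.1379]
tcp_rot: [0.0, 0.639, 0.769, 0.0]
wrist_force: [-0.2, 0.4, -5.6]
finger_gap: 0.0179
grasp_force: 30.0
```

{"method": "arm_command", "body": {"deltas": [[0, 0, -0.06, 0, 0, 0], [0, 0, -0.06, 0, 0, 0], [0, 0, -0.06, 0, 0, 0], [0, 0, -0.06, 0, 0, 0], [0, 0, 0, 0, 0, 0]]}}

```text
clock: 13.8
tool_pos: [0.5393, 0.0526, 0.1499]
tcp_rot: [0.0, 0.639, 0.769, 0.0]
wrist_force: [-0.0, -0.1, -5.0]
finger_gap: 0.018
grasp_force: 30.0
```

{"method": "arm_command", "body": {"deltas": [[0, 0, 0, 0, 0, 0], [0, 0, 0, 0, 0, 0], [0, 0, 0, 0, 0, 0], [0, 0, 0, 0, 0, 0]]}}

```text
clock: 14.3
tool_pos: [0.539, 0.0525, 0.1496]
tcp_rot: [-0.0, 0.639, 0.769, -0.0]
wrist_force: [0.2, -0.2, -4.9]
finger_gap: 0.018
grasp_force: 30.0
```

```bash
python3 - <<'E'
from h import *
im=read_camera("side")[140:250,140:320];cv2.imwrite("pics/sd4.png",cv2.resize(im,(720,440),interpolation=cv2.INTER_CUBIC)[:,:,::-1])
E
```

```text
(no output)
```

View pics/sd4.png

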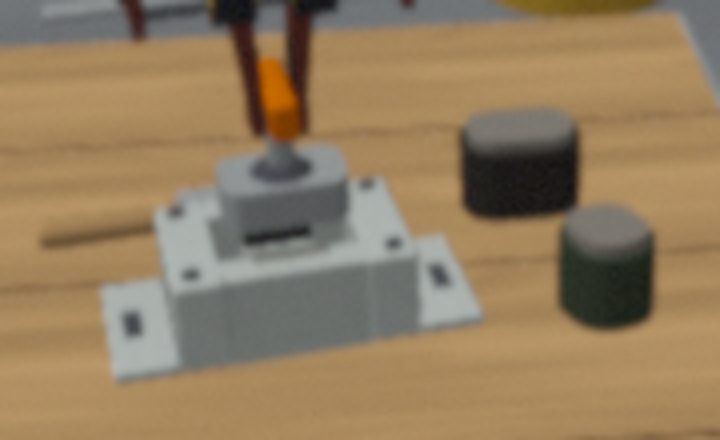

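The tamper is upright over the cell with its foot clear of it; the far liner shows at (275,237). The mould still stands flat at the same pixels as before. The foot is about 15 mm above the mould.

```bash
python3 -c "
from rig import *
print(close_job())"
```

```text
the job is handed in; nothing more can be done
None
```

I rocked the tamper out of the cell and handed the job in with it held upright and still, about 15 mm above the mould's top; in the last side view the mould stood flat where it was and the stones and brush looked unmoved, but no verdict was returned.

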